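# Open the soldering hearth's spark gate and hold it wide

## Robot

A 6-joint arm with a two-finger parallel gripper is mounted at the origin on the work surface. World frame = base frame: x ahead of the robot, y to its left, z up, the work surface at z = 0. Lengths are in m, angles in rad, forces in N, time in s.
With the tool pointing down it reaches from about 0.3 to 0.825 m from the base axis. Payload 5.4 kg.
Tool frame: the origin (TCP) lies at the very end of the fingers, on their centre line; the grasp point (between the pads) lies 19 mm behind it (robot.pinch_z is the distance from the TCP to the grasp point, in m); z points along the fingers, y is the line along which they close (so a half turn about z gives the same grasp; the last joint's range is limited). The gripper opens to 92 mm and grips with 3 to 60 N. Pads are 20 mm wide; open, the fingers measure 128 mm over their backs; the gripper's body (75 mm by 189 mm) begins 69 mm behind the grasp point.
Start: joints at [-1.354, 0.158, 1.597, -0, 1.386, -0.21], TCP at [0.238, -0.523, 0.215] pointing down, gripper open.
Joint ranges: [-2.91, 2.91], [-0.94, 2.29], [0.18, 2.7], [-1.29, 4.43], [0.17, 2.64], [-3, 3]. Speed limits (rad/s): [2.57, 2.57, 3.14, 3.14, 3.14, 3.14].

## Interface

Orientations are given as a unit quaternion [x, y, z, w].
In Python, from plant import observe, camera, get_calibration, job, robot gives the robot as it stands. The module is installed in compiled form; this text tells all that it offers.
- The arm moves only by the tool drive_tool, never from a script. Its arguments are lists of equal length, an entry for each row: "slide": the shift along the tool's x, y, z in m, a list of three; "angular": the turn, a rotation vector about the tool's x, y, z in rad, a list of three; "fingers": the finger opening in m, from 0 to 0.0919. A call has 1 to 20 rows; each row shifts and turns the commanded pose from where the row before left it, along the tool's axes as they then stand; what a row does not reach is not made up. A row lasts 1/8 s, in which the tool goes at most 62.5 mm and 10.7 degrees, less where a joint would pass 70% of its speed; a pose out of reach is approached as far as the arm can. A call with a gripper value outside its range is refused whole. The fingers move at their own pace and stop on an object; the grip force is fixed at half the most. Time passes only in rows, so rows that do not move let the fingers close. It gives the time, the measured TCP pose, the force, the opening and the grip force at its end, in the units of the state.
- observe(): the state, without advancing time (a new reading comes with each control period).
- camera(name): name is "side" or "top"; returns (picture, depth): 480x640x3 uint8, red, green, blue; 480x640 float32, m along the optical axis (not along the pixel's ray), 0 where there is no reading.
- get_calibration(name): a dict with "camera_matrix" (3x3 intrinsics, pixels), "k1" (the pictures are not rectified: a ray, as slopes to the right and down, at radius r is drawn at 1 + k1 r^2 times it, then the intrinsics apply), "position" and "rotation" of the camera in the world. Camera axes: x right, y up, looking along -z (the intrinsics and any distortion apply to the point x, -y, -z); pixel columns grow to the right and rows downward; lengths in m; the calibration is good to about 2 mm. A picture is of the moment at which its call begins. get_calibration takes no time and is no camera call.
- job.close_job(): hands the job in; it is judged then, once.
The state is a dict: "clock": time; "joint_pos": joint angles; "qvel": joint speeds; "joint_efforts": joint torques, N m; "ee_pos": TCP position; "orientation": TCP orientation; "force": force on the tool from outside, world axes, zero at the start; "ft_torque": the same for the moment, N m; "finger_gap": finger opening in m; "gripper_force": force on a finger pad.
Only numpy, scipy, OpenCV 4.12 (cv2) and the standard library are available. Lean on these libraries where they do the work, as an engineer would, in place of code of your own. Each camera call takes 0.05 s, during which the arm holds its last target. There are 200 camera calls.

## Task

Open the spark gate of the soldering hearth: first squeeze the catch with the two round pins fully together, then squeeze the catch with the two flat plates in the same way. Then take the upright pull post and swing the gate out past the sprung ball in the apron until it stands about square to the hearth's front, and finish still holding it wide open by that post, because its spring pulls it back; leave the other things on the bench where they are.

Things in the scene. Friction and masses are not known exactly. Their poses are not given: they have to be found in the camera images.
- round_catch_mid (a point): middle of the catch with two round upright pins (12 mm diameter, rounded tops), 134 mm up, at mid grasp height. Own y: squeezing direction, along the gate; z up; x into the hearth. Tabs stand 108 to 150 mm above the bench; outer faces 60 mm apart as found, 34 mm when both are fully in. Housing below, top at 108 mm. Catches are 94 mm apart on the bar over the gate; which is nearer the hinge varies
- flat_catch_mid (a point): middle of the catch with two flat upright plates (22 mm wide across the squeeze, 8 mm thick), 134 mm up, at mid grasp height. Own y: squeezing direction, along the gate; z up; x into the hearth. Tabs stand 108 to 150 mm above the bench; outer faces 60 mm apart as found, 34 mm when both are fully in. Housing below, top at 108 mm. Catches are 94 mm apart on the bar over the gate; which is nearer the hinge varies
- round_tab_a (a joint): squeeze travel of the round-pin catch's tab on its +y side, m: 0 as found (out), up to 0.013 (pressed fully in, towards the catch's middle). A stiff slide (about 4 N) that stays where it is put; it carries a hook, 110 to 118 mm up, reaching 45 mm forward over the gate, clear of the gate's lug from about 0.006 on
- round_tab_b (a joint): squeeze travel of the round-pin catch's tab on its -y side, m: 0 as found (out), up to 0.013 (pressed fully in, towards the catch's middle). A stiff slide (about 4 N) that stays where it is put; it carries a hook, 110 to 118 mm up, reaching 45 mm forward over the gate, clear of the gate's lug from about 0.006 on
- flat_tab_a (a joint): squeeze travel of the flat-plate catch's tab on its +y side, m: 0 as found (out), up to 0.013 (pressed fully in, towards the catch's middle). A stiff slide (about 4 N) that stays where it is put; it carries a hook, 110 to 118 mm up, reaching 45 mm forward over the gate, clear of the gate's lug from about 0.006 on
- flat_tab_b (a joint): squeeze travel of the flat-plate catch's tab on its -y side, m: 0 as found (out), up to 0.013 (pressed fully in, towards the catch's middle). A stiff slide (about 4 N) that stays where it is put; it carries a hook, 110 to 118 mm up, reaching 45 mm forward over the gate, clear of the gate's lug from about 0.006 on
- gate (a joint): opening angle of the gate, rad: 0 shut, 1.57 square to the hearth's front, stop 1.75. Barred steel gate, 225 mm long, 100 mm high plus 19 mm lugs; opens towards the robot, clockwise from above, about its hinge at the left end. A spring pulls it shut (1.5 to 3 N at the pull); at 0.62 to 0.88 its bottom rail rides over a sprung ball (4 N more). Let go from wide open, it swings shut
- gate_hinge (a point): point on the gate's upright hinge axis, 150 mm above the bench (level with the pull's origin); it does not move. Same axes as the catches
- gate_pull: upright round steel post, 16 mm diameter, to pull and hold; turns with the gate. Origin on its axis, 150 mm above the bench; free to grasp from 99 mm up to its top at 170 mm. Gate shut, it is 125 mm along -y and 50 mm along -x of gate_hinge, so it runs on a circle of 135 mm radius about the hinge. It stands on an arm from the gate's top rail and spins freely on its own axis
- detent_top (a point): top of the sprung steel ball (16 mm diameter) set in the steel apron before the gate, 18 mm above the bench: the detent, about 0.75 rad along the swing
- mug: white mug, 80 mm wide, 92 mm high, handle on one side; bystander, origin at the centre of its underside
- flux_jar: black jar with a screw lid, 58 mm wide, 62 mm high; bystander, origin at the centre of its underside
- third_hand: heavy little stand (66 x 55 x 22 mm block) with sprung tweezers leaning up to 107 mm high; bystander, origin at the centre of its underside
- pliers: pliers lying flat, 145 mm long, 52 mm wide, 14 mm high; bystander, origin on the bench under the middle
- tin: round metal tin, 60 mm wide, 40 mm high; bystander, origin at the centre of its underside
- charcoal_block: dark block 100 x 55 x 30 mm; bystander, origin at the centre of its underside
- ring_blank: copper ring, 32 mm wide, 10 mm high, lying on the brick inside the hearth; bystander, origin at the centre of its underside

How it is judged:
On the way, in this order (a step that is already met when the one before it is completed fails the run):
1. the round-pin catch is squeezed: both its tabs in by 7 mm or more (value of joint each of round_tab_a, round_tab_b above 0.007 m), for 0.1 s.
2. then the flat-plate catch is squeezed: both its tabs in by 7 mm or more (value of joint each of flat_tab_a, flat_tab_b above 0.007 m), for 0.1 s.
3. then the gate has swung past its detent (value of joint gate above 1 rad), for 0.1 s.
At the end, for the whole second after the job is handed in: Both catches are squeezed (each tab in by more than 6 mm), and the gate stands still, at least 1.3 rad (75 degrees) open, the fingers bearing on its pull post with more than 1 N: the program finishes while holding (value of joint gate above 1.3 rad and contact force between the fingers and gate_pull above 1 N and value of joint each of round_tab_a, round_tab_b, flat_tab_a, flat_tab_b above 0.006 m and velocity of joint gate between -0.2 and 0.2 rad/s); the arm keeps its last pose, push and grip.
It fails at once if a bystander is pushed 40 mm or more from its place (distance of any of mug, flux_jar, third_hand, pliers, tin, charcoal_block, ring_blank from where it was at the start of the episode above 0.04 m).
It also fails if it takes over 51 s, if anything falls off the work surface, if the arm or the gripper's body presses on something with over 40 N, if the wrist force passes 120 N, or if a joint passes its speed limit or range.

## Working session

There is one attempt and no reset: what is moved stays moved. The work goes in short steps, Python scripts to look and compute and a tool call to move; the robot and the scene stay as the last step left them, time stands still between calls to the robot, and variables do not carry over. Pictures are saved under pics/ and viewed, at most 10 in all, crops included, and the job is handed in when it is done.

Besides the shell and the picture viewer there is one more tool, called as name(argument=value, ...), one argument or row to a line, values as JSON. drive_tool: Moves the arm, as the interface text tells. Its arguments: {"type":"object","properties":{"slide":{"type":"array","items":{"type":"array","items":{"type":"number"}}},"angular":{"type":"array","items":{"type":"array","items":{"type":"number"}}},"fingers":{"type":"array","items":{"type":"number"}}},"required":["slide","angular","fingers"]}

```bash
mkdir -p pics; cat > h.py <<'E'
import numpy as np,cv2
from plant import observe,camera,get_calibration,job,robot
def snap(n,f):
    p,d=camera(n); cv2.imwrite(f'pics/{f}.png',p[:,:,::-1]); np.savez(f'pics/{f}.npz',p=p,d=d); return p,d
def rays(n,px):
    c=get_calibration(n);K=np.array(c['camera_matrix'])
    k=c['k1']; px=np.array(px,float).reshape(-1,1,2)
    u=cv2.undistortPoints(px,K,np.array([k,0,0,0.]))[:,0]
    R=np.array(c['rotation']); 
    if R.size==4:
        from scipy.spatial.transform import Rotation as Q; R=Q.from_quat(R).as_matrix()
    return np.array(c['position']),np.c_[u[:,0],-u[:,1],-np.ones(len(u))]@R.T
def onz(n,px,z):
    o,r=rays(n,px); return o+r*((z-o[2])/r[:,2])[:,None]
def bydepth(n,px,d):
    o,r=rays(n,px); return o+r*np.array(d).reshape(-1,1)
E
python3 - <<'E'
from h import *
for n in('top','side'): snap(n,n+'0'); print(get_calibration(n))
s=observe();print(s); print(robot.pinch_z)
E
```

```text
{'camera_matrix': array([[548.29242343,   0.        , 313.11818991],
       [  0.        , 548.29242343, 239.81903086],
       [  0.        ,   0.        ,   1.        ]]), 'k1': -0.07360682034581058, 'position': array([0.45560567, 0.06190304, 1.12628566]), 'rotation': array([ 0.03268227, -0.03787094, -0.70033283,  0.71206151])}
{'camera_matrix': array([[438.60251546,   0.        , 315.34688972],
       [  0.        , 438.60251546, 248.00141111],
       [  0.        ,   0.        ,   1.        ]]), 'k1': -0.10690202477167433, 'position': array([0.2832599 , 0.60433583, 0.61728783]), 'rotation': array([-0.09620242,  0.42221746,  0.87930486, -0.19824347])}
{'clock': 0.1, 'joint_pos': array([-1.35407579e+00,  1.58978119e-01,  1.59808609e+00, -4.14168219e-05,
        1.38622438e+00, -2.10086173e-01]), 'qvel': array([ 0.00013052, -0.00172401, -0.00039463, -0.00056871, -0.00183724,
        0.00071085]), 'joint_efforts': array([-1.82139001e-04, -3.86508036e+01, -3.22957706e+01,  7.03246286e-02,
        3.40218237e-02, -3.82411577e-05]), 'ee_pos': array([ 0.23788139, -0.52286184,  0.21373196]), 'orientation': array([ 9.77314629e-01,  2.11790926e-01, -2.31661901e-05, -8.47895353e-04]), 'force': array([ 0.15608617,  0.58325594, -0.13666152]), 'ft_torque': array([-0.01439591, -0.00355611,  0.03558058]), 'gripper_force': 0.0, 'finger_gap': 0.09185988547955054}
0.0187
```

View pics/top0.png

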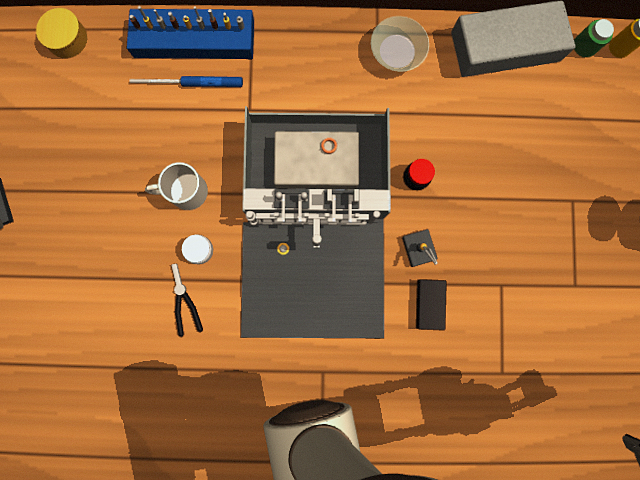

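View pics/side0.png

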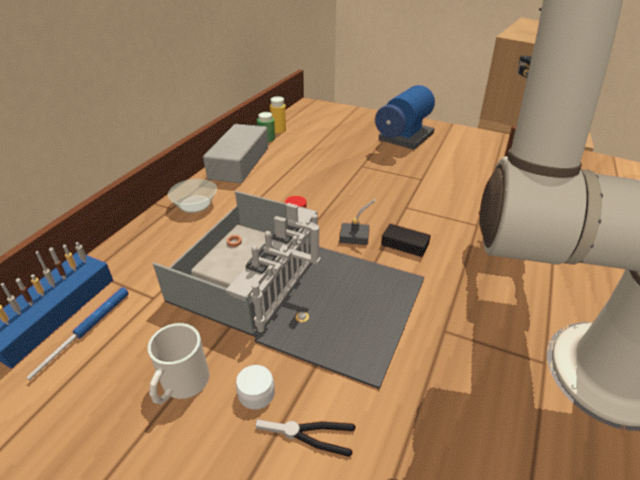

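The top view shows the hearth at (245–390, 110–220), the pull post at about (317, 238), the ball at (283, 249), and the catches around (290, 205) and (343, 205). I'll zoom in on both views to see which catch is which.

```bash
python3 - <<'E'
from h import *
a=cv2.imread('pics/top0.png')[180:260,235:395]; b=cv2.imread('pics/side0.png')[195:335,230:340]
cv2.imwrite('pics/ct.png',cv2.resize(a,None,fx=5,fy=5,interpolation=cv2.INTER_CUBIC))
cv2.imwrite('pics/cs.png',cv2.resize(b,None,fx=4,fy=4,interpolation=cv2.INTER_CUBIC))
E
```

```text
(no output)
```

View pics/ct.png

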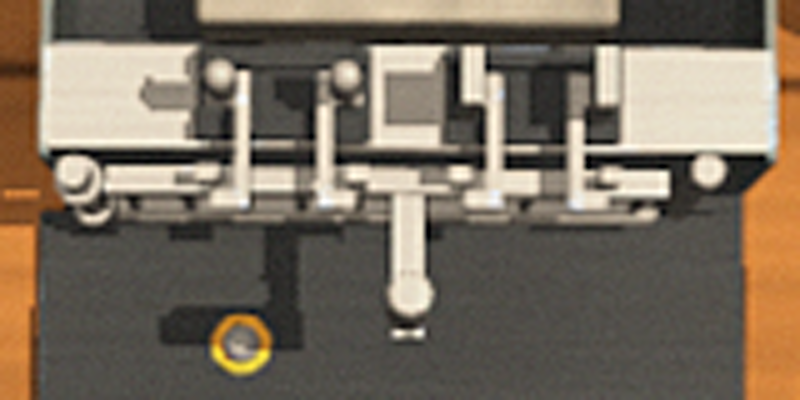

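View pics/cs.png

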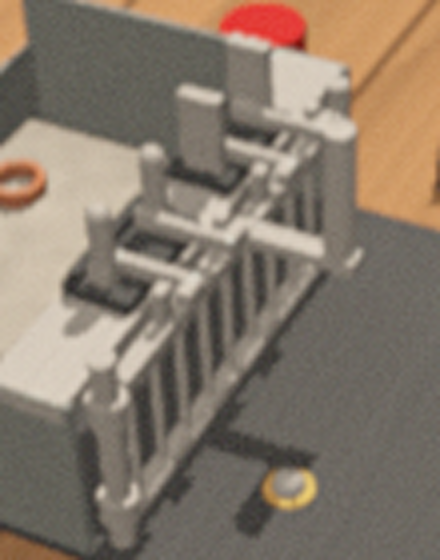

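The round-pin catch is on the left, nearer the hinge: its pin tops are at crop (220,76) and (347,76). The flat plates are at (472,75) and (608,75), the pull top at (410,293), the ball at (241,343) and the hinge top at (75,175).

```bash
python3 - <<'E'
from h import *
P={'r1':(220,76,.147),'r2':(347,76,.147),'f1':(472,75,.15),'f2':(608,75,.15),'pull':(410,293,.17),'det':(241,343,.018),'hinge':(75,172,.125)}
D=np.load('pics/top0.npz')['d']
W={}
for k,(u,v,z) in P.items():
    px=(235+(u+.5)/5-.5,180+(v+.5)/5-.5); W[k]=onz('top',[px],z)[0]
    d=D[int(round(px[1])),int(round(px[0]))]; print(k,W[k].round(4),bydepth('top',[px],[d])[0].round(4))
print('sep',W['r1']-W['r2'],W['f1']-W['f2'])
r=(W['r1']+W['r2'])/2;f=(W['f1']+W['f2'])/2;y=(r-f);print('mid',r,f,np.linalg.norm(y),np.degrees(np.arctan2(-y[0],y[1])))
# side view
for k,(u,v,z) in {'r1':(101,215,.147),'r2':(152,150,.147),'f1':(201,92,.15),'f2':(249,44,.15),'pull':(341,125,.17),'det':(290,485,.018)}.items():
    print('side',k,onz('side',[(230+u/4,195+v/4)],z)[0].round(4))
E
```

```text
r1 [0.6346 0.1193 0.147 ] [0.6339 0.1191 0.151 ]
r2 [0.6354 0.0733 0.147 ] [0.6349 0.0733 0.1495]
f1 [0.636  0.0282 0.15  ] [0.6357 0.0282 0.1513]
f2 [ 0.6369 -0.021   0.15  ] [ 0.6366 -0.0209  0.1516]
pull [0.5544 0.0496 0.17  ] [0.5543 0.0496 0.1714]
det [0.5485 0.1159 0.018 ] [0.5484 0.1158 0.0194]
hinge [0.6018 0.1733 0.125 ] [0.6025 0.1738 0.1199]
sep [-0.00079137  0.04597764  0.        ] [-0.00090329  0.04917688  0.        ]
mid [0.63497332 0.09632835 0.147     ] [0.63643862 0.0035876  0.15      ] 0.09280083344550769 0.9051927347499094
side r1 [0.6289 0.1203 0.147 ]
side r2 [0.6327 0.0704 0.147 ]
side f1 [0.6327 0.0248 0.15  ]
side f2 [ 0.6315 -0.0209  0.15  ]
side pull [0.5503 0.0456 0.17  ]
side det [0.5412 0.1199 0.018 ]
```

drive_tool(
  slide=[
    [0, 0, 0],
    [0, 0, 0],
    [0, 0, 0],
    [0.029, -0.0438, 0],
    [0.029, -0.0438, 0],
    [0.029, -0.0438, 0],
    [0.029, -0.0438, 0],
    [0.029, -0.0438, 0],
    [0.029, -0.0438, 0],
    [0.029, -0.0438, 0],
    [0.029, -0.0438, 0],
    [0.029, -0.0438, 0],
    [0.029, -0.0438, 0],
    [0.029, -0.0438, 0],
    [0.029, -0.0438, 0],
    [0.029, -0.0438, 0],
    [0.029, -0.0438, 0],
    [0, 0, 0],
  ],
  angular=[
    [0, 0, 0.137],
    [0, 0, 0.137],
    [0, 0, 0.137],
    [0, 0, 0],
    [0, 0, 0],
    [0, 0, 0],
    [0, 0, 0],
    [0, 0, 0],
    [0, 0, 0],
    [0, 0, 0],
    [0, 0, 0],
    [0, 0, 0],
    [0, 0, 0],
    [0, 0, 0],
    [0, 0, 0],
    [0, 0, 0],
    [0, 0, 0],
    [0, 0, 0],
  ],
  fingers=[0.074, 0.074, 0.074, 0.074, 0.074, 0.074, 0.074, 0.074, 0.074, 0.074, 0.074, 0.074, 0.074, 0.074, 0.074, 0.074, 0.074, 0.074],
)

```text
clock: 2.35
ee_pos: [0.6346, 0.0991, 0.2133]
orientation: [1.0, 0.01, -0.001, -0.0]
force: [0.1, -0.2, -1.2]
finger_gap: 0.0738
gripper_force: 0.0
```

drive_tool(
  slide=[
    [0, 0.0028, 0.02],
    [0, 0, 0.025],
    [0, 0, 0.025],
    [0, 0, 0.026],
    [0, 0, 0],
  ],
  angular=[
    [0, 0, 0],
    [0, 0, 0],
    [0, 0, 0],
    [0, 0, 0],
    [0, 0, 0],
  ],
  fingers=[0.074, 0.074, 0.074, 0.074, 0.074],
)

```text
clock: 2.98
ee_pos: [0.6311, 0.0919, 0.1148]
orientation: [1.0, 0.007, -0.004, -0.0]
force: [-1.0, 0.6, -0.5]
finger_gap: 0.0738
gripper_force: 0.0
```

```bash
python3 - <<'E'
from h import *
p,d=snap('side','side1'); b=p[150:330,200:360,::-1]
cv2.imwrite('pics/cs1.png',cv2.resize(b,None,fx=3.3,fy=3.3,interpolation=cv2.INTER_CUBIC))
E
```

```text
(no output)
```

View pics/cs1.png

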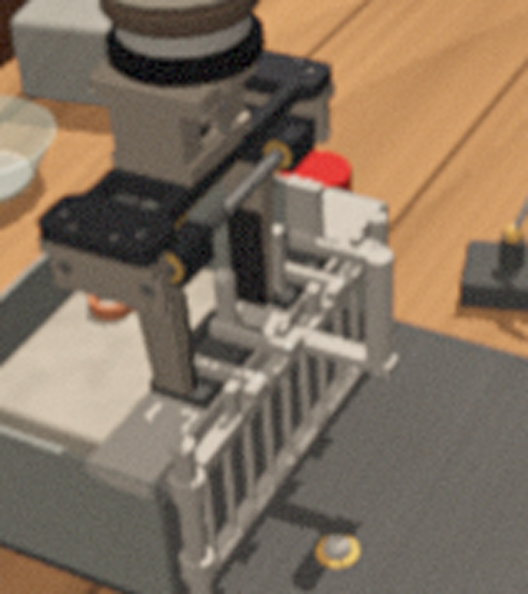

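The fingers straddle the round pins, with the left one at crop (170,330) and the right one at (250,250). I'll centre by about 4 mm and squeeze.

drive_tool(
  slide=[
    [0.003, -0.0043, 0],
    [0, 0, 0],
    [0, 0, 0],
    [0, 0, 0],
    [0, 0, 0],
    [0, 0, 0],
    [0, 0, 0],
    [0, 0, 0],
    [0, 0, 0],
    [0, 0, 0],
    [0, 0, 0],
  ],
  angular=[
    [0, 0, 0],
    [0, 0, 0],
    [0, 0, 0],
    [0, 0, 0],
    [0, 0, 0],
    [0, 0, 0],
    [0, 0, 0],
    [0, 0, 0],
    [0, 0, 0],
    [0, 0, 0],
    [0, 0, 0],
  ],
  fingers=[0.074, 0.074, 0.03, 0.03, 0.03, 0.03, 0.03, 0.03, 0.03, 0.03, 0.03],
)

```text
clock: 4.4
ee_pos: [0.6376, 0.0969, 0.1191]
orientation: [1.0, 0.008, 0.0, 0.001]
force: [-0.7, -4.6, 4.6]
finger_gap: 0.0317
gripper_force: 30.0
```

drive_tool(
  slide=[
    [0, 0, 0],
    [0, 0, 0],
    [0, 0, 0],
    [0, 0, 0],
    [0, 0, -0.03],
    [0, 0, -0.03],
    [0, 0.031, 0],
    [-0.003, 0.031, 0],
    [0, 0.0313, 0],
    [0, 0, 0],
    [0, 0, 0],
  ],
  angular=[
    [0, 0, 0],
    [0, 0, 0],
    [0, 0, 0],
    [0, 0, 0],
    [0, 0, 0],
    [0, 0, 0],
    [0, 0, 0],
    [0, 0, 0],
    [0, 0, 0],
    [0, 0, 0],
    [0, 0, 0],
  ],
  fingers=[0.074, 0.074, 0.074, 0.074, 0.074, 0.074, 0.074, 0.074, 0.074, 0.074, 0.074],
)

```text
clock: 5.78
ee_pos: [0.6357, 0.0051, 0.1785]
orientation: [1.0, 0.008, -0.0, -0.0]
force: [-0.2, 0.1, -0.3]
finger_gap: 0.0737
gripper_force: 0.0
```

```bash
python3 - <<'E'
from h import *
p,d=snap('side','side2'); b=p[150:330,200:360,::-1]
cv2.imwrite('pics/cs2.png',cv2.resize(b,None,fx=3.3,fy=3.3,interpolation=cv2.INTER_CUBIC))
E
```

```text
(no output)
```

View pics/cs2.png

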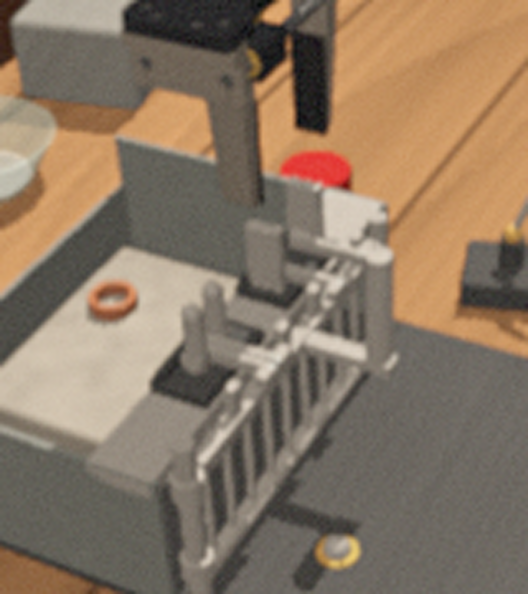

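The round pins now stand close together at crop (195,340) and (213,310). I'll descend over the flat plates.

drive_tool(
  slide=[
    [0, 0, 0.02],
    [0, 0, 0.02],
    [0, 0, 0.02],
    [0, 0, 0],
    [0, 0, 0],
  ],
  angular=[
    [0, 0, 0],
    [0, 0, 0],
    [0, 0, 0],
    [0, 0, 0],
    [0, 0, 0],
  ],
  fingers=[0.074, 0.074, 0.074, 0.074, 0.074],
)

```text
clock: 6.45
ee_pos: [0.636, 0.0043, 0.1188]
orientation: [1.0, 0.008, 0.0, 0.0]
force: [0.1, -0.5, 1.2]
finger_gap: 0.0744
gripper_force: 0.0
```

drive_tool(
  slide=[
    [0, 0, 0],
    [0, 0, 0],
    [0, 0, 0],
    [0, 0, 0],
    [0, 0, 0],
    [0, 0, 0],
    [0, 0, 0],
    [0, 0, 0],
    [0, 0, 0],
  ],
  angular=[
    [0, 0, 0],
    [0, 0, 0],
    [0, 0, 0],
    [0, 0, 0],
    [0, 0, 0],
    [0, 0, 0],
    [0, 0, 0],
    [0, 0, 0],
    [0, 0, 0],
  ],
  fingers=[0.03, 0.03, 0.03, 0.03, 0.03, 0.03, 0.03, 0.03, 0.03],
)

```text
clock: 7.58
ee_pos: [0.6364, 0.0028, 0.1196]
orientation: [1.0, 0.008, 0.001, 0.001]
force: [0.5, -5.5, 3.0]
finger_gap: 0.032
gripper_force: 30.0
```

drive_tool(
  slide=[
    [0, 0, 0],
    [0, 0, 0],
    [0, 0, 0],
    [0, 0, 0],
    [0, 0, -0.04],
    [0, 0, -0.04],
    [-0.027, -0.015, 0],
    [-0.027, -0.015, 0],
    [-0.027, -0.0155, 0],
    [0, 0, 0],
    [0, 0, 0],
  ],
  angular=[
    [0, 0, 0],
    [0, 0, 0],
    [0, 0, 0],
    [0, 0, 0],
    [0, 0, 0],
    [0, 0, 0],
    [0, 0, 0],
    [0, 0, 0],
    [0, 0, 0],
    [0, 0, 0],
    [0, 0, 0],
  ],
  fingers=[0.074, 0.074, 0.074, 0.074, 0.06, 0.05, 0.05, 0.05, 0.05, 0.05, 0.05],
)

```text
clock: 8.95
ee_pos: [0.5546, 0.0483, 0.1989]
orientation: [1.0, 0.008, 0.0, 0.0]
force: [0.5, -0.3, 0.3]
finger_gap: 0.0497
gripper_force: 0.0
```

```bash
python3 - <<'E'
from h import *
p,d=snap('side','side3'); b=p[150:330,200:360,::-1]
cv2.imwrite('pics/cs3.png',cv2.resize(b,None,fx=3.3,fy=3.3,interpolation=cv2.INTER_CUBIC))
E
```

```text
(no output)
```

View pics/cs3.png

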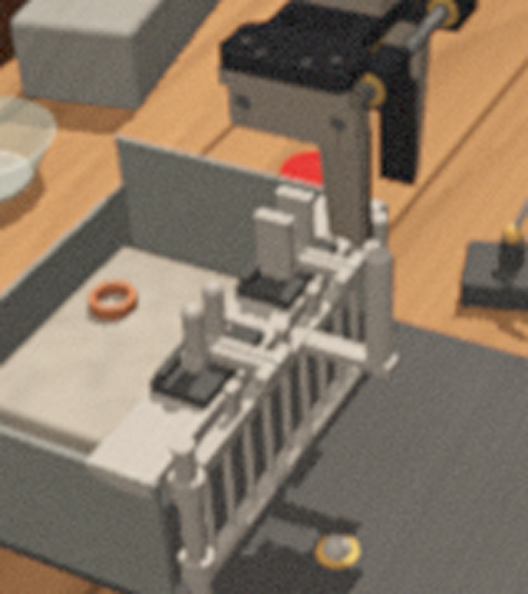

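Both catches are squeezed: the flat plates at crop (275,240) and (297,210) are close together. The fingers are above the post at (378,260). I'll descend and grip it.

drive_tool(
  slide=[
    [0, 0, 0.026],
    [0, 0, 0.026],
    [0, 0, 0.026],
    [0, 0, 0],
    [0, 0, 0],
    [0, 0, 0],
    [0, 0, 0],
    [0, 0, 0],
    [0, 0, 0],
  ],
  angular=[
    [0, 0, 0],
    [0, 0, 0],
    [0, 0, 0],
    [0, 0, 0],
    [0, 0, 0],
    [0, 0, 0],
    [0, 0, 0],
    [0, 0, 0],
    [0, 0, 0],
  ],
  fingers=[0.05, 0.05, 0.05, 0.05, 0.01, 0.01, 0.01, 0.01, 0.01],
)

```text
clock: 10.12
ee_pos: [0.5544, 0.0489, 0.1213]
orientation: [1.0, 0.008, 0.001, -0.0]
force: [0.2, 1.2, 2.6]
finger_gap: 0.0153
gripper_force: 30.0
```

```bash
python3 - <<'E'
from h import *
s=observe();print(s['ee_pos'],s['finger_gap'],s['gripper_force'])
# arc increments in tool axes (yaw .016): post at p0, hinge h
p=np.array([.5537,.0487]);yaw=.016
ex=np.array([np.cos(yaw),np.sin(yaw)]);ey=np.array([ex[1],-ex[0]])
h=p+.05*ex-.125*ey
N=30
q=[]
for t in np.linspace(0,1.57,N+1):
    v=p-h;c,si=np.cos(t),np.sin(-t);q.append(h+[c*v[0]-si*v[1],si*v[0]+c*v[1]])
q=np.array(q);dq=np.diff(q,axis=0)
print(h,q[[10,20,30]]);print(np.c_[dq@ex,dq@ey].round(4).tolist())
E
```

```text
[0.55444614 0.0488724  0.12128072] 0.015260437790250209 30.00062495470047
[0.60169369 0.17448397] [[0.4972605  0.08952097]
 [0.46877607 0.15308517]
 [0.47587154 0.22237747]]
[[-0.0065, -0.0028], [-0.0063, -0.0031], [-0.0061, -0.0034], [-0.006, -0.0038], [-0.0057, -0.0041], [-0.0055, -0.0044], [-0.0053, -0.0046], [-0.005, -0.0049], [-0.0048, -0.0052], [-0.0045, -0.0054], [-0.0042, -0.0056], [-0.0039, -0.0059], [-0.0036, -0.0061], [-0.0033, -0.0062], [-0.0029, -0.0064], [-0.0026, -0.0065], [-0.0023, -0.0067], [-0.0019, -0.0068], [-0.0016, -0.0069], [-0.0012, -0.0069], [-0.0008, -0.007], [-0.0005, -0.007], [-0.0001, -0.007], [0.0003, -0.007], [0.0006, -0.007], [0.001, -0.007], [0.0014, -0.0069], [0.0017, -0.0068], [0.0021, -0.0067], [0.0024, -0.0066]]
```

Post gripped. Swing the first third of the arc.

drive_tool(
  slide=[
    [-0.0065, -0.0028, 0],
    [-0.0063, -0.0031, 0],
    [-0.0061, -0.0034, 0],
    [-0.006, -0.0038, 0],
    [-0.0057, -0.0041, 0],
    [-0.0055, -0.0044, 0],
    [-0.0053, -0.0046, 0],
    [-0.005, -0.0049, 0],
    [-0.0048, -0.0052, 0],
    [-0.0045, -0.0054, 0],
    [0, 0, 0],
  ],
  angular=[
    [0, 0, 0],
    [0, 0, 0],
    [0, 0, 0],
    [0, 0, 0],
    [0, 0, 0],
    [0, 0, 0],
    [0, 0, 0],
    [0, 0, 0],
    [0, 0, 0],
    [0, 0, 0],
    [0, 0, 0],
  ],
  fingers=[0.01, 0.01, 0.01, 0.01, 0.01, 0.01, 0.01, 0.01, 0.01, 0.01, 0.01],
)

```text
clock: 11.5
ee_pos: [0.4984, 0.0897, 0.1213]
orientation: [1.0, 0.008, 0.002, 0.0]
force: [5.6, 2.1, 2.7]
finger_gap: 0.0156
gripper_force: 30.0
```

drive_tool(
  slide=[
    [-0.0042, -0.0056, 0],
    [-0.0039, -0.0059, 0],
    [-0.0036, -0.0061, 0],
    [-0.0033, -0.0062, 0],
    [-0.0029, -0.0064, 0],
    [-0.0026, -0.0065, 0],
    [-0.0023, -0.0067, 0],
    [-0.0019, -0.0068, 0],
    [-0.0016, -0.0069, 0],
    [-0.0012, -0.0069, 0],
    [0, 0, 0],
  ],
  angular=[
    [0, 0, 0],
    [0, 0, 0],
    [0, 0, 0],
    [0, 0, 0],
    [0, 0, 0],
    [0, 0, 0],
    [0, 0, 0],
    [0, 0, 0],
    [0, 0, 0],
    [0, 0, 0],
    [0, 0, 0],
  ],
  fingers=[0.01, 0.01, 0.01, 0.01, 0.01, 0.01, 0.01, 0.01, 0.01, 0.01, 0.01],
)

```text
clock: 12.88
ee_pos: [0.4703, 0.1524, 0.1213]
orientation: [1.0, 0.008, 0.002, 0.001]
force: [5.8, -2.5, 2.6]
finger_gap: 0.0156
gripper_force: 30.0
```

drive_tool(
  slide=[
    [-0.0008, -0.007, 0],
    [-0.0005, -0.007, 0],
    [-0.0001, -0.007, 0],
    [0.0003, -0.007, 0],
    [0.0006, -0.007, 0],
    [0.001, -0.007, 0],
    [0.0014, -0.0069, 0],
    [0.0017, -0.0068, 0],
    [0.0021, -0.0067, 0],
    [0.0024, -0.0066, 0],
    [0, 0, 0],
    [0, 0, 0],
  ],
  angular=[
    [0, 0, 0],
    [0, 0, 0],
    [0, 0, 0],
    [0, 0, 0],
    [0, 0, 0],
    [0, 0, 0],
    [0, 0, 0],
    [0, 0, 0],
    [0, 0, 0],
    [0, 0, 0],
    [0, 0, 0],
    [0, 0, 0],
  ],
  fingers=[0.01, 0.01, 0.01, 0.01, 0.01, 0.01, 0.01, 0.01, 0.01, 0.01, 0.01, 0.01],
)

```text
clock: 14.38
ee_pos: [0.4768, 0.2211, 0.1213]
orientation: [1.0, 0.008, 0.001, 0.001]
force: [3.2, -3.8, 6.5]
finger_gap: 0.0153
gripper_force: 30.0
```

```bash
python3 - <<'E'
from h import *
p,d=snap('side','side4'); b=p[150:350,180:400,::-1]
cv2.imwrite('pics/cs4.png',cv2.resize(b,None,fx=2.9,fy=2.9,interpolation=cv2.INTER_CUBIC))
E
```

```text
(no output)
```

View pics/cs4.png

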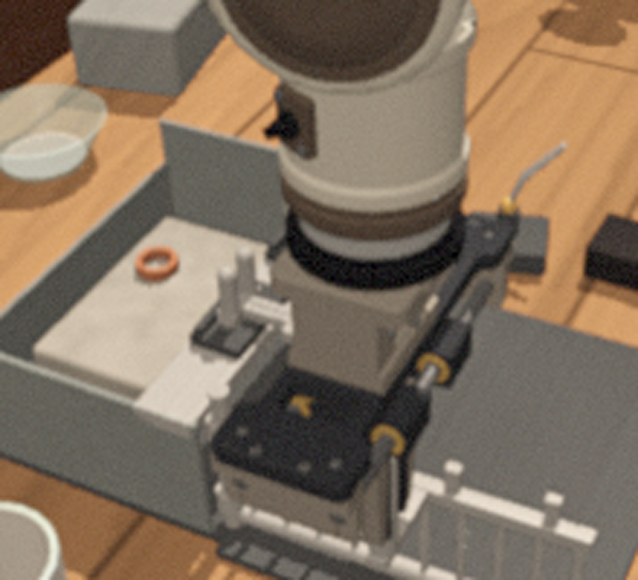

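The gate stands about square to the front, with its top rail running from crop (230,500) to (590,530). The post is still gripped at 30 N, so I'll hand in.

```bash
python3 -c "
from plant import job,observe
s=observe();print(s['finger_gap'],s['gripper_force'],s['qvel'].round(3));print(job.close_job())"
```

```text
0.015500211191492213 30.002196729183197 [-0.    -0.001  0.    -0.001  0.     0.   ]
the job is handed in; nothing more can be done
None
```

I squeezed the round-pin catch and then the flat-plate catch, swung the gate past the ball until it stood about square to the hearth, and handed the job in at about 14.5 s, still gripping the post at 30 N; no verdict came back.

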